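# Nest the washed sieves on the storage hook

## Task

Put the three washed finds sieves away: take each off its draining peg and hang it by its eye on the storage hook, largest first, then the medium one nested in it, then the small one. Push each one back along the hook until the red sprung stop gives about half-way under it, but never bottom the stop. Leave all three hanging still, close against one another, and leave the other things on the bench where they are.

Things in the scene. Friction and masses are not known exactly. Their poses are not given: they have to be found in the camera images.
- large_eye (a point): centre of the blue eye frame; hole along x, z up the handle. Flat sides face +y and -y: 36 mm apart outside (grip here from above), 26 inside, 16 along x, from 12 mm above to 20 below this point. Hole from 14 below to 17 above (10 above at its sides). Gabled roof 22 mm along x, top 26 mm up. Hung, the 10 mm bar's axis is 12 mm above this point. Starts on one of the three pegs.
- large: the large sieve, blue eye, about 0.17 kg; origin on the axis of the bar it hangs on, 12 mm above point large_eye, same axes. A steel strap leads down to a round mesh bowl 120 mm across: axis along x, 125 mm below the origin, rim in the eye's plane, bulging 44 mm to +x. Lowest point, a small lug, 187 mm below the origin.
- medium_eye (a point): centre of the green eye frame; hole along x, z up the handle. Flat sides face +y and -y: 36 mm apart outside (grip here from above), 26 inside, 16 along x, from 12 mm above to 20 below this point. Hole from 14 below to 17 above (10 above at its sides). Gabled roof 22 mm along x, top 26 mm up. Hung, the 10 mm bar's axis is 12 mm above this point. Starts on one of the three pegs.
- medium: the medium sieve, green eye, about 0.13 kg; origin on the axis of the bar it hangs on, 12 mm above point medium_eye, same axes. A steel strap leads down to a round mesh bowl 94 mm across: axis along x, 125 mm below the origin, rim in the eye's plane, bulging 40 mm to +x. Lowest point, a small lug, 174 mm below the origin.
- small_eye (a point): centre of the orange eye frame; hole along x, z up the handle. Flat sides face +y and -y: 36 mm apart outside (grip here from above), 26 inside, 16 along x, from 12 mm above to 20 below this point. Hole from 14 below to 17 above (10 above at its sides). Gabled roof 22 mm along x, top 26 mm up. Hung, the 10 mm bar's axis is 12 mm above this point. Starts on one of the three pegs.
- small: the small sieve, orange eye, about 0.1 kg; origin on the axis of the bar it hangs on, 12 mm above point small_eye, same axes. A steel strap leads down to a round mesh bowl 68 mm across: axis along x, 125 mm below the origin, rim in the eye's plane, bulging 36 mm to +x. Lowest point, a small lug, 161 mm below the origin.
- rack: fixed draining stand: bar 460 mm long along y, 245 mm up, on two end legs; three level pegs at y = -135, 0, 135 mm point to its -x, axis 245 mm up, 68 mm long, 10 mm thick, a 14 mm ball on each end. Origin on the table under the bar's middle. The eyes hang 33 mm behind the peg ends, axes parallel to the stand's. Nothing stands above the bar.
- hook_tip (a point): front end of the storage hook's arm, on its axis, 245 mm up. The arm, a level 10 mm steel bar, runs 195 mm from here along +x to its post on a grey foot (fixed, nothing above it). At the tip it turns up into a lip: top 11 mm above the axis, front 9 mm before this point. Three sieves take 66 mm of the arm.
- hook: the whole fixed hook stand; origin on the table under the post, x axis as hook_tip's. A black clamp with a sprung red stop disc sits on the arm: the disc's free face is anywhere from 100 to 130 mm behind the tip, set anew each time and not measured: find it by feel. A sieve pushed while held a few mm above its hanging height (clear of the arm) slides freely; bearing down on the arm adds drag.
- buffer (a joint): travel in m of the red sprung stop disc (34 mm across, round the arm): 0 free, 0.015 bottomed, growing towards the post (+x of hook_tip). It pushes back with 1 N at first, 4.4 N half-way, 8 N at the bottom, and returns slowly when let go. Each sieve already on the hook adds up to about 1 N of drag; a sieve pushes the disc through those behind it, roof to roof.
- wash_bottle: clear capped wash bottle, 60 mm across, 160 mm tall; loose bystander, origin under its middle
- jar: amber jar with white cap, 56 mm across, 50 mm tall; loose bystander, origin under its middle
- dish: white bowl, 100 mm across, 35 mm tall; loose bystander, origin under its middle
- brush: brush lying flat, loose bystander
- find_block: terracotta find, 80 x 50 x 30 mm; loose bystander, origin under its middle
- beaker: glass beaker, 60 mm across, 80 mm tall; loose bystander, origin under its middle
- spatula: spatula lying flat, loose bystander

How it is judged:
By the outcome, as a careful person would: the job done as asked, in the order asked, and still so for the second after the job is handed in, with the robot touching nothing.
It also fails if it takes over 72 s, if anything falls off the work surface, if the arm or the gripper's body presses on something with over 40 N, if the wrist force passes 120 N, or if a joint passes its speed limit or range.

## Robot

A 6-joint arm with a two-finger parallel gripper is mounted at the origin on the work surface. World frame = base frame: x ahead of the robot, y to its left, z up, the work surface at z = 0. Lengths are in m, angles in rad, forces in N, time in s.
With the tool pointing down it reaches from about 0.3 to 0.775 m from the base axis. Payload 14.6 kg.
Tool frame: the origin (TCP) lies at the very end of the fingers, on their centre line; the grasp point (between the pads) lies 19 mm behind it; z points along the fingers, y is the line along which they close (so a half turn about z gives the same grasp; the last joint's range is limited). The gripper opens to 94 mm and grips with 3 to 60 N. Pads are 16 mm wide; open, the fingers measure 119 mm over their backs; the gripper's body (75 mm by 177 mm) begins 78 mm behind the grasp point.
Start: joints at [1.091, 0.3, 1.521, -0, 1.321, -0.067], TCP at [0.221, 0.504, 0.205] pointing down, gripper open.
Joint ranges: [-3.03, 3.03], [-0.79, 2.21], [0.23, 2.52], [-1.04, 4.18], [0, 3.07], [-2.55, 2.55]. Speed limits (rad/s): [2.22, 2.22, 2.57, 3.14, 3.14, 3.14].

## Interface

Orientations are given as [roll, pitch, yaw] about the fixed x, y, z axes, in that order (R = Rz(yaw) Ry(pitch) Rx(roll)).
In Python, from station import ctrl gives the robot as it stands.
- The arm moves only by the shell command python3 -m pendant 'ROWS' [OPENING] [FORCE]. ROWS is JSON, a list of rows, each a list of 2 entries, a list of its own where there are three numbers: the shift along the world's x, y, z in cm, then the turn about the world's z in rad. A call has 1 to 20 rows; each row shifts and turns the commanded pose from where the row before left it; what a row does not reach is not made up. A row lasts 1/12 s, in which the tool goes at most 41.7 mm and 7.16 degrees, less where a joint would pass 70% of its speed; a pose out of reach is approached as far as the arm can. A call is refused whole if a number of a shift passes 4.17 or a number of a turn 0.125, either way. A call with a gripper value outside its range is refused whole. OPENING is the opening, from 0 (shut) to 1 (fully open), set as the call begins (- or left out, the last holds). The fingers move at their own pace and stop on an object; FORCE is the grip in N (left out, the last holds). Time passes only in rows, so rows that do not move let the fingers close. It gives the time, the measured TCP pose, the force, the opening and the grip force at its end, in the units of the state.
- ctrl.get_obs(): the state, without advancing time (a new reading comes with each control period).
- ctrl.camera(name): name is "scene" or "side" or "wrist"; returns a dict with "color" (384x512x3 uint8, red, green, blue), "intrinsics" (3x3 intrinsics, pixels), "k1" (the pictures are not rectified: a ray, as slopes to the right and down, at radius r is drawn at 1 + k1 r^2 times it, then the intrinsics apply), "camera_from_world" (4x4, takes a point from world to camera coordinates). Camera axes: x right, y down, z forward; pixel columns grow to the right and rows downward; lengths in m; the calibration is good to about 2 mm. A picture is of the moment at which its call begins. There is no depth.
- ctrl.hand_in(): hands the job in; it is judged then, once.
The state is a dict: "time_s": time; "qpos": joint angles; "joint_vel": joint speeds; "tau": joint torques, N m; "ee_pos": TCP position; "eef_rot": TCP orientation; "force": force on the tool from outside, world axes, zero at the start; "moment": the same for the moment, N m; "grip_width": finger opening in m; "grip_force": force on a finger pad.
Only numpy, scipy, OpenCV 4.12 (cv2) and the standard library are available. Lean on these libraries where they do the work, as an engineer would, in place of code of your own. Each camera call takes 0.05 s, during which the arm holds its last target. There are 200 camera calls.

## Working session

There is one attempt and no reset: what is moved stays moved. The work goes in short steps, Python scripts to look and compute and a shell command to move; the robot and the scene stay as the last step left them, time stands still between calls to the robot, and variables do not carry over. Pictures are saved under pics/ and viewed, at most 11 in all, crops included, and the job is handed in when it is done.

```bash
ls; mkdir -p pics
python3 - <<'E'
from station import ctrl
import cv2,numpy as np
o=ctrl.get_obs();print(o['ee_pos'],o['eef_rot'],o['grip_width'],o['time_s'])
for n in('scene','side','wrist'):
    c=ctrl.camera(n);cv2.imwrite(f'pics/{n}0.png',c['color'][:,:,::-1]);np.savez(f'{n}0.npz',**c)
    print(n,c['intrinsics'].tolist(),c['k1'],np.round(c['camera_from_world'],4).tolist())
E
```

```text
pics
[0.22052281 0.50357783 0.20488832] [-3.14047381e+00 -9.56706265e-05  2.72876900e+00] 0.09412269181002669 0.0
scene [[470.35807887747205, 0.0, 248.1435130671901], [0.0, 470.35807887747205, 192.4572996119126], [0.0, 0.0, 1.0]] -0.17922632020892326 [[0.8533, 0.5213, -0.0115, -0.46], [0.3146, -0.5322, -0.786, -0.0477], [-0.4159, 0.667, -0.6182, 2.0131], [0.0, 0.0, 0.0, 1.0]]
side [[429.0603439643495, 0.0, 254.61617602264042], [0.0, 429.0603439643495, 190.31642466166105], [0.0, 0.0, 1.0]] 0.043949848813970245 [[0.946, -0.3239, 0.0086, -0.4918], [-0.2088, -0.6297, -0.7483, 0.2467], [0.2478, 0.7061, -0.6633, 1.3827], [0.0, 0.0, 0.0, 1.0]]
wrist [[288.64895521934403, 0.0, 261.8044107490494], [0.0, 288.64895521934403, 194.25586985078442], [0.0, 0.0, 1.0]] 0.0020161520942022703 [[0.4009, 0.9161, -0.0008, -0.5486], [0.8903, -0.3894, 0.2363, -0.026], [0.2162, -0.0954, -0.9717, 0.3901], [0.0, 0.0, 0.0, 1.0]]
```

View pics/scene0.png

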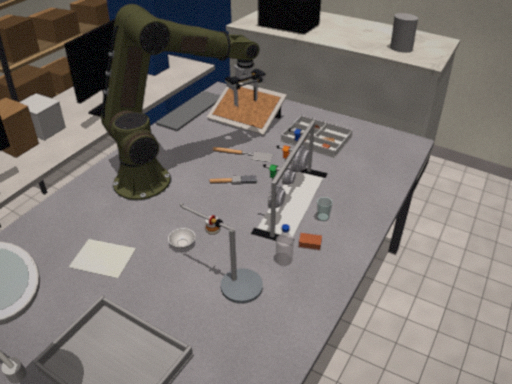

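View pics/side0.png

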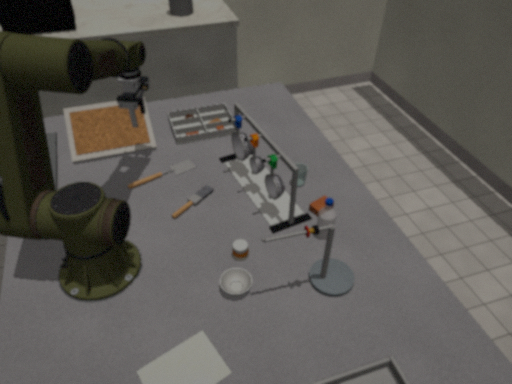

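The scene view shows the rack with the blue, orange and green eyes at about (297,133), (286,151) and (272,170), and the hook with its tip near (181,207). The side view shows the eyes at about (238,121), (254,140) and (273,160), and the hook tip at about (265,240). Next I'll enlarge both to pick exact points.

Run:
```python
import cv2
a=cv2.imread('pics/scene0.png')[115:265,170:340]; cv2.imwrite('pics/s1.png',cv2.resize(a,None,fx=4,fy=4,interpolation=cv2.INTER_CUBIC))
a=cv2.imread('pics/side0.png')[95:295,215:365]; cv2.imwrite('pics/d1.png',cv2.resize(a,None,fx=3,fy=3,interpolation=cv2.INTER_CUBIC))
```

```text
(no output)
```

View pics/s1.png

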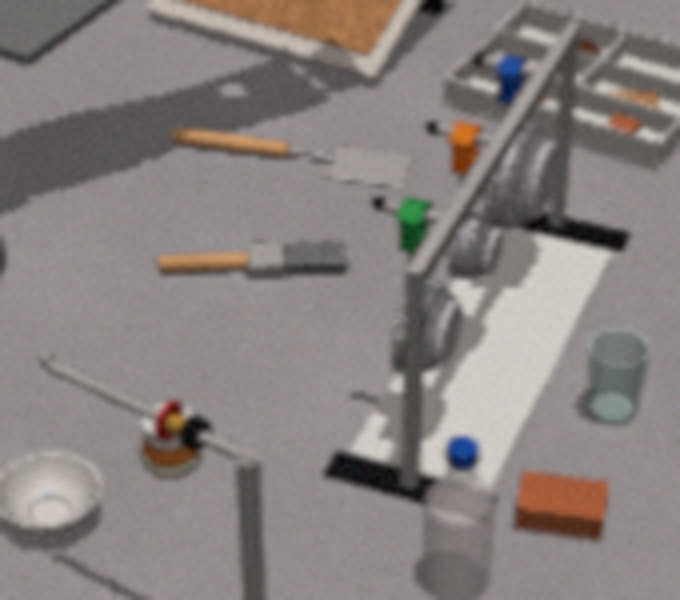

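View pics/d1.png

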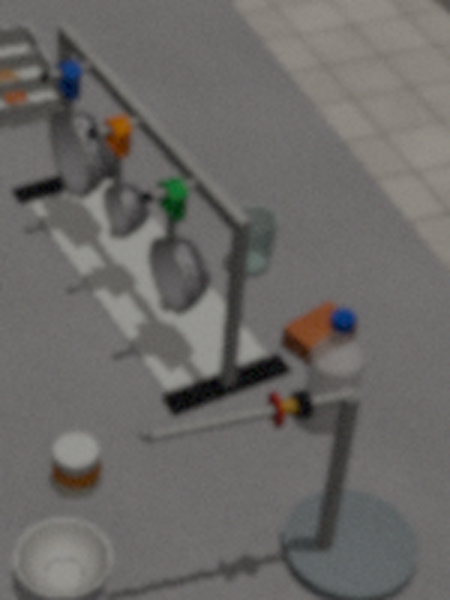

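```bash
cat > h.py <<'E'
import numpy as np,cv2
from scipy.optimize import least_squares
def load(f): return dict(np.load(f))
def proj(c,P):
    P=np.atleast_2d(P); M=c['camera_from_world']; q=P@M[:3,:3].T+M[:3,3]
    s=q[:,:2]/q[:,2:]; s=s*(1+c['k1']*(s**2).sum(1,keepdims=True)); K=c['intrinsics']
    return s*[K[0,0],K[1,1]]+K[:2,2]
def tri(cs,uv,x0=(.5,0,.2)):
    f=lambda p:np.concatenate([proj(c,p)[0]-u for c,u in zip(cs,uv)])
    r=least_squares(f,x0); return r.x,np.round(r.fun,1)
def blob(im,col):
    h=cv2.cvtColor(im,cv2.COLOR_RGB2HSV); lo,hi={'blue':((105,130,60),(125,255,255)),'green':((55,130,40),(80,255,255)),'orange':((8,190,150),(18,255,255)),'red':((172,150,80),(180,255,255))}[col]
    n,_,st,ce=cv2.connectedComponentsWithStats(cv2.inRange(h,lo,hi))
    return [(st[i,4],np.round(ce[i],1).tolist(),st[i,:4].tolist()) for i in range(1,n) if st[i,4]>8]
def rig(p,L): # p=x,y,yaw ; local
    c,s=np.cos(p[2]),np.sin(p[2]); L=np.array(L,float)
    return np.c_[p[0]+c*L[:,0]-s*L[:,1],p[1]+s*L[:,0]+c*L[:,1],L[:,2]]
E
python3 - <<'E'
from h import *
S,D=load('scene0.npz'),load('side0.npz')
for n,c in(('S',S),('D',D)):
    for k in('blue','green','orange','red'): print(n,k,blob(c['color'],k))
sc=lambda x,y:(170+x/4-.4,115+y/4-.4); sd=lambda x,y:(215+x/3-.3,95+y/3-.3)
# rack: near end, far end tops, balls
Lr=[[0,-.23,.245],[0,.23,.245],[-.068,-.135,.245],[-.068,0,.245],[-.068,.135,.245]]
us=[sc(415,264),sc(575,24),sc(378,203),sc(432,127),sc(479,60)]
ud=[sd(241,222),sd(62,32),sd(147,197),sd(91,130)]
f=lambda p:np.r_[(proj(S,rig(p,Lr))-us).ravel(),(proj(D,rig(p,Lr[:4]))-ud).ravel()]
r=least_squares(f,[.65,.3,0]);print('rack',r.x,r.fun.round(1))
E_=rig(r.x,[[-.035,y,.233] for y in(-.135,0,.135)]);print(E_.round(4)); print(proj(S,E_).round(1),proj(D,E_).round(1))
Lh=[[-.004,0,.25],[.195,0,.25]]
uh=[sc(44,359),sc(248,459)];uhd=[sd(148,435),sd(347,393)]
g=lambda p:np.r_[(proj(S,rig(p,Lh))-uh).ravel(),(proj(D,rig(p,Lh))-uhd).ravel()]
r=least_squares(g,[.5,0,0]);print('hooktip',r.x,r.fun.round(1))
for a,b in((sc(44,359),sd(148,435)),(sc(248,459),sd(347,393)),(sc(168,416),sd(276,408))): print(tri([S,D],[a,b]))
E
```

```text
S blue [(np.int32(11), [112.5, 13.5], [111, 11, 5, 5]), (np.int32(59), [151.4, 66.4], [149, 56, 6, 19]), (np.int32(9), [204.3, 78.3], [203, 76, 3, 5]), (np.int32(18), [205.4, 83.2], [202, 79, 8, 11]), (np.int32(11), [197.5, 89.5], [196, 87, 4, 6]), (np.int32(166), [157.3, 111.8], [147, 102, 19, 21]), (np.int32(43), [297.1, 133.6], [295, 129, 5, 11]), (np.int32(37), [285.2, 227.7], [282, 225, 7, 7])]
S green [(np.int32(54), [272.5, 170.3], [270, 165, 6, 12])]
S orange [(np.int32(18), [285.5, 148.4], [283, 147, 6, 4])]
S red []
D blue [(np.int32(50), [237.9, 120.1], [235, 116, 7, 11]), (np.int32(35), [329.1, 201.2], [326, 198, 7, 7])]
D green [(np.int32(68), [272.9, 160.8], [269, 155, 8, 13])]
D orange []
D red []
rack [0.61768654 0.21426685 0.14198418] [ 0.   3.4 -0.1  0.8  0.9 -0.7  0.6 -0.6  0.6 -0.6  0.2  1.6 -1.1 -1.4
 -1.2 -0.5 -0.5  0.7]
[[0.6021 0.0757 0.233 ]
 [0.583  0.2093 0.233 ]
 [0.5639 0.343  0.233 ]]
[[273.6 169.5]
 [286.4 150.3]
 [297.7 133.2]] [[271.2 160. ]
 [252.9 139.2]
 [236.6 120.6]]
hooktip [ 0.45513498 -0.2644899  -0.04789365] [-0.1  0.1 -0.5 -1.5 -0.9  0.2  1.9 -0.4]
(array([ 0.45287277, -0.26591001,  0.25213413]), array([-0. ,  0.1, -0. , -0.1]))
(array([ 0.64863455, -0.26810181,  0.24101701]), array([ 0.2, -0.5,  0.1,  0.5]))
(array([ 0.57529329, -0.26911701,  0.24917905]), array([-0.1,  0.2, -0. , -0.2]))
```

Run:
```python
from h import *
from scipy.spatial.transform import Rotation as R
from station import ctrl
W=load('wrist0.npz');M=W['camera_from_world'];o=ctrl.get_obs()
T=R.from_euler('xyz',o['eef_rot']).as_matrix();C=-M[:3,:3].T@M[:3,3]
print('cam in tool',T.T@(C-o['ee_pos']),'axes',(M[:3,:3]@T).round(2).tolist())
S,D=load('scene0.npz'),load('side0.npz')
print('bottle',tri([S,D],[(285.2,227.7),(329.1,201.2)]))
print(o['force'],o['qpos'])
```

```text
cam in tool [ 0.06705624 -0.00113338 -0.17965973] axes [[0.0, 1.0, -0.0], [-0.97, 0.0, -0.24], [-0.24, 0.0, 0.97]]
bottle (array([ 0.74241245, -0.09451444,  0.1537048 ]), array([ 0.1, -0.2,  0. ,  0.2]))
[-0.06250979 -0.437641    0.06412546] [ 1.09144422e+00  3.00297091e-01  1.52137408e+00  4.15837355e-06
  1.32069393e+00 -6.65683113e-02]
```

```bash
python3 -m pendant '[[[0,0,4],0],[[0,0,4],0],[[0,0,4],0],[[4,0,1.5],0.1],[[4,-1,0],0.1],[[4,-1,0],0.1],[[4,-2,0],0.1],[[4,-2,0],0.1],[[4,-3,0],0.055],[[4,-3,0],0],[[2,-2,0],0],[[0,0,0],0],[[0,0,0],0]]' 1
```

```text
time_s: 1.23
ee_pos: [0.5017, 0.3755, 0.3395]
eef_rot: [-3.141, -0.001, -3.002]
force: [-0.4, 1.1, 0.5]
grip_width: 0.0943
grip_force: 0.0
```

```bash
python3 -m pendant '[[[0,-4,0],0],[[0,-4,0],0],[[0,-4,0],0],[[0,-3,0],0],[[0,0,0],0],[[0,0,0],0]]' >/dev/null
cat > snap.py <<'E'
import sys,cv2,numpy as np
from station import ctrl
c=ctrl.camera('wrist');n=sys.argv[1];np.savez(n+'.npz',**c);cv2.imwrite(f'pics/{n}.png',cv2.resize(c['color'][:,:,::-1],None,fx=1.5,fy=1.5,interpolation=cv2.INTER_CUBIC))
o=ctrl.get_obs();print(o['ee_pos'],o['eef_rot'],o['force'],o['time_s'])
E
python3 snap.py w1
python3 - <<'E'
from h import *
c=load('w1.npz')
for k in('blue','green','orange'): print(k,blob(c['color'],k))
print(proj(c,[[.602,.076,.233],[.583,.209,.233],[.564,.343,.233]]))
E
```

```text
[0.50040314 0.2273424  0.34037378] [ 3.14117224e+00  4.53184653e-04 -2.99894590e+00] [ 0.28977663  0.47260789 -0.76756586] 1.7833
blue [(np.int32(251), [344.0, 267.9], [336, 251, 19, 29])]
green [(np.int32(558), [111.9, 263.4], [98, 251, 32, 28])]
orange []
[[112.9190548  263.16004774]
 [236.47922663 263.10216635]
 [360.86930766 263.21415597]]
```

View pics/w1.png

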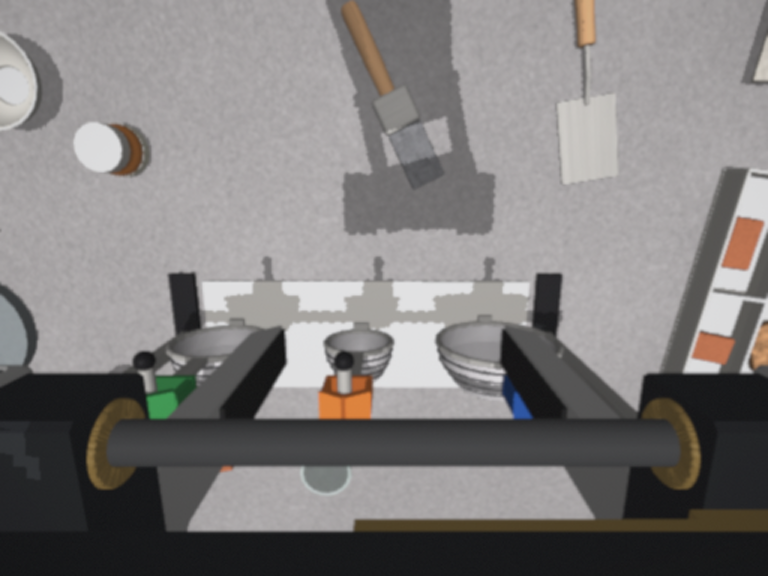

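The wrist view (shown at 1.5x) shows the peg balls at (145,360) for green and (344,360) for orange. The blue eye is partly behind the right finger at about (515,400). The balls are level in the picture, so the tool is square to the rack.

```bash
cat >> h.py <<'E'
def onz(c,uv,z):
    f=lambda p:proj(c,[p[0],p[1],z])[0]-uv
    return least_squares(f,[.5,0]).x
E
python3 - <<'E'
from h import *
c=load('w1.npz')
g=onz(c,(145/1.5,360.5/1.5),.245);o=onz(c,(344/1.5,360.5/1.5),.245);print(g,o,o-g,np.hypot(*(o-g)),'yaw',np.arctan2(-(o-g)[0],(o-g)[1]))
# mat edges / gable: orange roof corners
for p in [(328,376),(365,376),(320,392),(372,392)]: print(onz(c,np.array(p)/1.5,.25))
ex=np.array([np.cos(.142),np.sin(.142)]);ey=np.array([-ex[1],ex[0]])
for k,b in(('g',g),('o',o),('b',o+.135*ey)): print(k,b+.033*ex)
E
```

```text
[0.57163379 0.06488706] [0.5525361  0.19896918] [-0.01909769  0.13408212] 0.13543536209346535 yaw 0.14148113699207238
[0.56302962 0.18986603]
[0.55950495 0.2145878 ]
[0.57552147 0.18572331]
[0.57052163 0.22079843]
g [0.60430164 0.06955733]
o [0.58520395 0.20363945]
b [0.56609831 0.33728066]
```

```bash
python3 -m pendant '[[[2,3.5,0],0],[[2,3.5,0],0],[[2.5,4,0],0],[[0,0,0],0],[[0,0,-3],0],[[0,0,-3],0],[[0,0,-3],0],[[0,0,-2],0],[[0,0,-1.6],0],[[0,0,0],0],[[0,0,0],0],[[0,0,0],0]]' 1; python3 snap.py w2
```

```text
time_s: 2.78
ee_pos: [0.5629, 0.333, 0.2153]
eef_rot: [3.141, 0.001, -2.998]
force: [0.8, 0.4, 0.5]
grip_width: 0.0936
grip_force: 0.0
[0.5630679  0.33279944 0.2155886 ] [ 3.14084133e+00  1.93187077e-03 -2.99853833e+00] [ 0.09220621 -0.14636722 -0.77584194] 2.8333
```

View pics/w2.png

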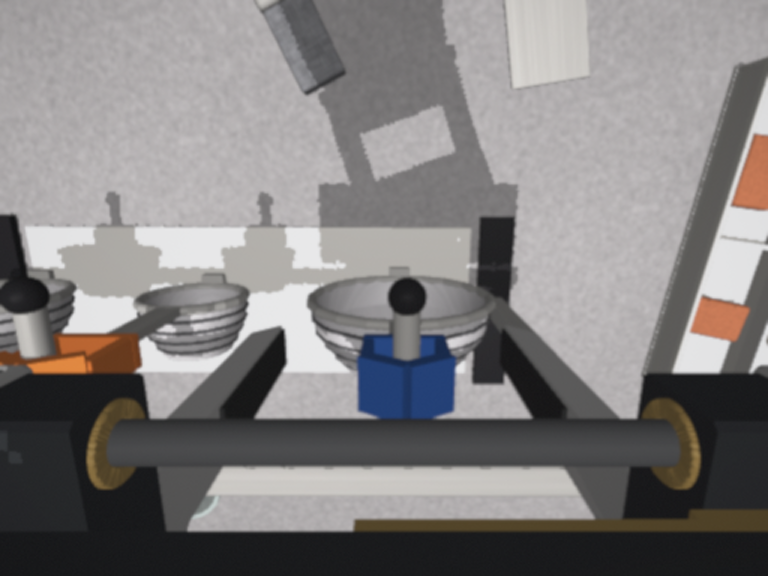

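The view shows the blue eye at about (407,380), roughly 14 px right of the finger mid-line at 393. The ball is at (407,296).

Run:
```python
from h import *
from scipy.spatial.transform import Rotation as R
c=load('w2.npz')
b=onz(c,np.array([407,296.5])/1.5,.245);ex=np.array([np.cos(.142),np.sin(.142)]);print('eye from ball',b+.033*ex)
rf=onz(c,np.array([407,346])/1.5,.257);rb=onz(c,np.array([407,418])/1.5,.257);print(rf,rb,(rf+rb)/2,np.hypot(*(rf-rb)))
```

```text
eye from ball [0.56590402 0.33708286]
[0.54734823 0.33417434] [0.57406829 0.33825398] [0.56070826 0.33621416] 0.027029702052373945
```

```bash
python3 -m pendant '[[[0.1,0.4,0],0],[[0,0,0],0]]' 1 && python3 -m pendant '[[[0,0,0],0],[[0,0,0],0],[[0,0,0],0],[[0,0,0],0],[[0,0,0],0],[[0,0,0],0],[[0,0,0],0],[[0,0,0],0],[[0,0,0],0],[[0,0,0],0]]' 0 30
```

```text
time_s: 3.0
ee_pos: [0.5642, 0.3367, 0.215]
eef_rot: [3.141, 0.001, -2.999]
force: [-0.3, -0.2, 0.6]
grip_width: 0.0941
grip_force: 0.0
time_s: 3.83
ee_pos: [0.5639, 0.3363, 0.2143]
eef_rot: [3.141, 0.0, -2.999]
force: [-0.5, 3.6, 0.9]
grip_width: 0.0359
grip_force: 29.6
```

```bash
python3 -m pendant '[[[0,0,0.5],0],[[0,0,0.5],0],[[0,0,0],0]]' && python3 -m pendant '[[[-1,-0.14,0],0],[[-1.5,-0.21,0],0],[[-1.5,-0.21,0],0],[[-1.5,-0.21,0],0],[[-1.5,-0.21,0],0],[[0,0,0],0]]'
```

```text
time_s: 4.08
ee_pos: [0.5642, 0.3359, 0.2253]
eef_rot: [3.141, 0.001, -2.999]
force: [-0.7, 0.6, -1.7]
grip_width: 0.0363
grip_force: 29.6
time_s: 4.58
ee_pos: [0.4923, 0.3259, 0.2246]
eef_rot: [3.142, -0.0, -2.999]
force: [0.4, 0.3, -1.0]
grip_width: 0.0357
grip_force: 29.7
```

```bash
python3 -m pendant '[[[-1,0,2.5],0],[[-1,-1,2.5],0],[[-1,-2,2.5],0],[[-1,-3.5,0],0],[[-1,-3.5,0],-0.05],[[0,-3.5,0],-0.05],[[0,-3.5,0],-0.05],[[0,-3.5,0],-0.02],[[0,-3.5,0],0],[[0,-3.5,0],0],[[0,-3.5,0],0],[[0,-3.5,0],0],[[0,-3.5,0],0],[[0,-3.5,0],0],[[0,-3.5,0],0],[[0,-3,0],0],[[0,-2,0],0],[[0,-1,0],0],[[0,0,0],0],[[0,0,0],0]]' && python3 snap.py w3
```

```text
time_s: 6.25
ee_pos: [0.4441, -0.1836, 0.299]
eef_rot: [3.141, -0.0, 3.113]
force: [0.3, -0.2, -2.0]
grip_width: 0.0356
grip_force: 29.7
[ 0.44412325 -0.18313275  0.29915553] [3.14143473e+00 6.45165926e-05 3.11422326e+00] [ 0.36467746 -0.1866099  -2.21907956] 6.3
```

View pics/w3.png

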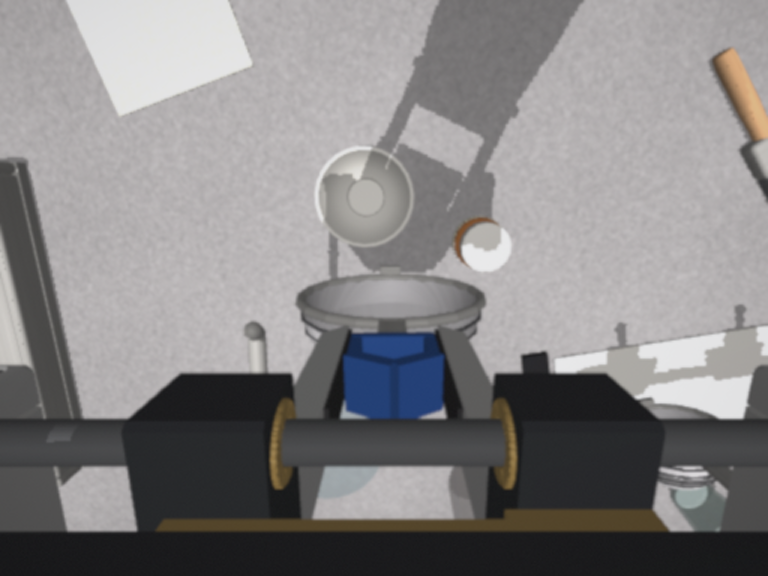

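The lip is at (254,330) in the 1.5x view, with the arm running away from it to (258,370). I'll shift forward to see more of the arm and the stop.

```bash
python3 -m pendant '[[[0,1.5,0],0],[[2,1,0],0],[[3,0,0],0],[[3,0,0],0],[[3,0,0],0],[[2,0,0],0],[[0,0,0],0],[[0,0,0],0]]' && python3 snap.py w4
```

```text
time_s: 6.97
ee_pos: [0.5744, -0.1574, 0.2984]
eef_rot: [3.141, -0.001, 3.116]
force: [-0.9, -0.3, -2.4]
grip_width: 0.0359
grip_force: 29.9
[ 0.57381327 -0.15774157  0.29893436] [ 3.14145004e+00 -4.91281513e-04  3.11532917e+00] [ 0.1759113   0.12748934 -1.21362878] 7.0167
```

View pics/w4.png

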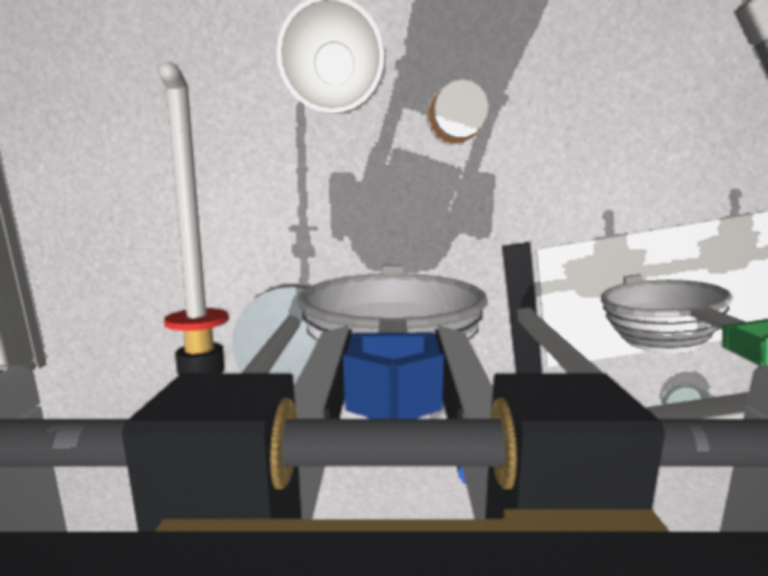

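The whole arm is visible here: lip at (170,70), arm from (178,95) to (196,305), red disc centred near (196,318).

Run:
```python
from h import *
from station import ctrl
c=load('w4.npz');c3=load('w3.npz')
P=lambda p,z,cc=c:onz(cc,np.array(p)/1.5,z)
a=P((178,95),.245);b=P((195.5,305),.245);d=b-a;print(a,b,'yaw',np.arctan2(d[1],d[0]),np.hypot(*d))
print('lip top',P((169,70),.256),'w3',P((254,329),.256,c3),'arm w3',P((258.5,365),.245,c3))
print('lip tri',tri([c,c3],[np.array((169,70))/1.5,np.array((254,329))/1.5]))
print('disc',P((196,316),.245))
```

```text
[ 0.4599352  -0.26302424] [ 0.56848852 -0.26873239] yaw -0.05253536270537378 0.10870329922072237
lip top [ 0.45121219 -0.26069624] w3 [ 0.44948975 -0.2602022 ] arm w3 [ 0.47504597 -0.26367083]
lip tri (array([ 0.45047397, -0.26155426,  0.25341362]), array([ 0.5, -0.1, -0.5,  0.2]))
disc [ 0.5748836  -0.26929984]
```

```bash
python3 -m pendant '[[[-2,0,0],-0.025],[[-3,0,0],0],[[-3,0,0],0],[[-3,0,0],0],[[-3,0,0],0],[[-2.4,-2,0],0],[[0,-3,0],0],[[0,-3,0],0],[[0,-2.2,-1],0],[[0,0,-2.5],0],[[0,0,-2.5],0],[[0,0,-1.1],0],[[0,0,0],0],[[0,0,0],0]]' && python3 snap.py w5
```

```text
time_s: 8.18
ee_pos: [0.4099, -0.2606, 0.2291]
eef_rot: [-3.141, 0.001, 3.089]
force: [0.3, 0.3, -1.3]
grip_width: 0.0357
grip_force: 30.0
[ 0.41023741 -0.26086459  0.2297321 ] [-3.14035672e+00  1.78227699e-03  3.08922946e+00] [ 0.77796118 -1.48374787 -1.07262389] 8.2333
```

View pics/w5.png

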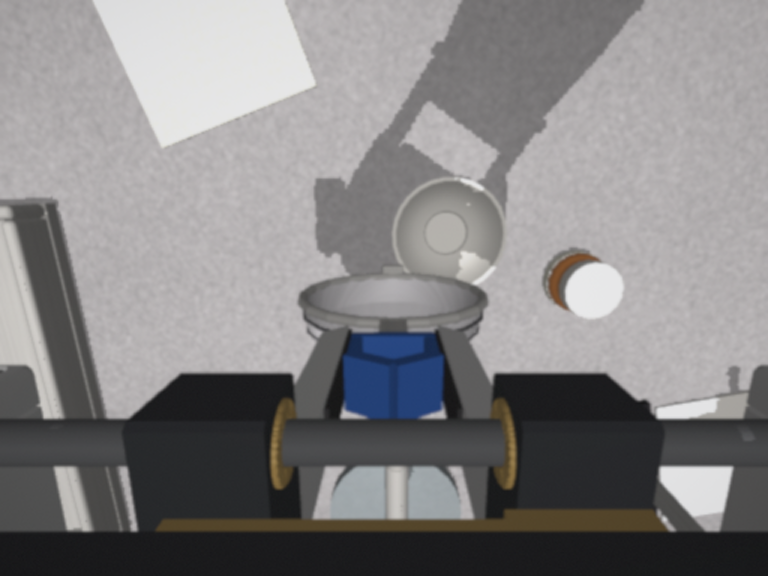

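```bash
python3 -m pendant '[[[1,-0.05,0],0],[[1.3,-0.07,0],0],[[1.3,-0.07,0],0],[[1.3,-0.07,0],0],[[0,0,0],0]]'; python3 -m pendant '[[[1.3,-0.07,0],0],[[1,-0.05,0],0],[[0.8,-0.04,0],0],[[0,0,0],0],[[0,0,0],0]]'
```

```text
time_s: 8.65
ee_pos: [0.4611, -0.2635, 0.2289]
eef_rot: [-3.141, 0.002, 3.09]
force: [0.7, 0.2, -2.0]
grip_width: 0.0356
grip_force: 30.0
time_s: 9.07
ee_pos: [0.4899, -0.265, 0.2282]
eef_rot: [-3.142, -0.0, 3.089]
force: [0.4, 0.3, -2.2]
grip_width: 0.0359
grip_force: 30.0
```

```bash
python3 -m pendant '[[[0,0,-0.5],0],[[0,0,-0.5],0],[[1.3,-0.07,0],0],[[1.3,-0.07,0],0],[[1.4,-0.07,0],0],[[1,-0.05,0],0],[[0,0,0],0],[[0,0,0],0]]'; for i in 1; do python3 -m pendant '[[[0.4,-0.02,0],0],[[0,0,0],0],[[0,0,0],0]]' | sed -n '1,2p;4p'; done;  python3 -m pendant '[[[0.4,-0.02,0],0],[[0,0,0],0],[[0,0,0],0]]'| sed -n '2p;4p';  python3 -m pendant '[[[0.4,-0.02,0],0],[[0,0,0],0],[[0,0,0],0]]'| sed -n '2p;4p'
```

```text
time_s: 9.73
ee_pos: [0.5395, -0.2677, 0.2174]
eef_rot: [3.141, -0.001, 3.089]
force: [-0.6, -0.1, -1.7]
grip_width: 0.0358
grip_force: 30.0
time_s: 9.98
ee_pos: [0.5437, -0.268, 0.2182]
force: [-0.5, 0.3, -1.7]
ee_pos: [0.548, -0.2681, 0.2181]
force: [0.1, 0.7, -1.7]
ee_pos: [0.5521, -0.2683, 0.218]
force: [-0.3, -0.2, -1.2]
```

```bash
python3 -m pendant '[[[0.3,-0.02,0],0],[[0,0,0],0],[[0,0,0],0]]' | sed -n '2p;4p';  python3 -m pendant '[[[0.3,-0.02,0],0],[[0,0,0],0],[[0,0,0],0]]'| sed -n '2p;4p';  python3 -m pendant '[[[0.3,-0.01,0],0],[[0,0,0],0],[[0,0,0],0]]'| sed -n '2p;4p';python3 -m pendant '[[[0.2,-0.01,0],0],[[0,0,0],0],[[0,0,0],0]]'| sed -n '2p;4p'
```

```text
ee_pos: [0.555, -0.2685, 0.218]
force: [-0.3, -0.4, -1.3]
ee_pos: [0.558, -0.2688, 0.218]
force: [0.0, 0.4, -2.6]
ee_pos: [0.561, -0.2689, 0.2181]
force: [-0.9, 0.5, -1.7]
ee_pos: [0.5629, -0.2689, 0.218]
force: [-3.0, -0.1, -1.7]
```

```bash
python3 -m pendant '[[[0,0,0],0]]' | sed -n '2p;4p';python3 -m pendant '[[[0,0,0],0]]' | sed -n '2p;4p';  python3 -m pendant '[[[0.15,-0.01,0],0],[[0,0,0],0],[[0,0,0],0]]'| sed -n '2p;4p';  python3 -m pendant '[[[0,0,0],0]]'| sed -n '2p;4p';python3 -m pendant '[[[0,0,0],0]]'| sed -n '2p;4p'
```

```text
ee_pos: [0.5629, -0.2689, 0.218]
force: [-1.4, 1.4, -1.3]
ee_pos: [0.5629, -0.2689, 0.2181]
force: [-1.6, 0.1, -2.3]
ee_pos: [0.5645, -0.269, 0.218]
force: [-3.9, -0.5, -0.2]
ee_pos: [0.5644, -0.269, 0.218]
force: [-3.0, 0.1, -1.2]
ee_pos: [0.5644, -0.269, 0.218]
force: [-2.7, 0.9, -1.9]
```

```bash
python3 -m pendant '[[[0.2,-0.01,0],0],[[0,0,0],0],[[0,0,0],0]]'| sed -n '2p;4p';  python3 -m pendant '[[[0,0,0],0]]'| sed -n '4p';python3 -m pendant '[[[0,0,0],0]]'| sed -n '4p';  python3 -m pendant '[[[0.1,0,0],0],[[0,0,0],0],[[0,0,0],0]]'| sed -n '2p;4p';  python3 -m pendant '[[[0,0,0],0]]'| sed -n '4p';python3 -m pendant '[[[0,0,0],0]]'| sed -n '4p';python3 -m pendant '[[[0,0,0],0]]'| sed -n '4p'
```

```text
ee_pos: [0.5665, -0.2691, 0.2181]
force: [-3.6, 0.3, -1.0]
force: [-4.3, -0.0, -1.3]
force: [-3.7, 1.3, -1.1]
ee_pos: [0.5674, -0.2692, 0.218]
force: [-3.6, 1.0, -1.9]
force: [-4.4, 0.3, -1.6]
force: [-3.7, -0.1, -0.8]
force: [-5.3, 0.7, -2.2]
```

```bash
python3 -m pendant '[[[0,0,-0.2],0],[[0,0,-0.18],0],[[0,0,0],0],[[0,0,0],0]]'| sed -n '2p;4p'; python3 -m pendant '[[[0,0,0],0],[[0,0,0],0],[[0,0,0],0],[[0,0,0],0],[[0,0,0],0],[[0,0,0],0]]' 0.75; python3 -m pendant '[[[0,0,1],0],[[0,0,2],0],[[0,0,3],0],[[0,0,3],0],[[-1,2,0],0],[[-3,3,0],0],[[-3,3,0],0],[[0,0,0],0],[[0,0,0],0]]' 1; python3 snap.py w6
python3 - <<'E'
from h import *
c=load('w6.npz');print(blob(c['color'],'blue'))
E
```

```text
ee_pos: [0.5676, -0.2692, 0.2148]
force: [-4.7, -0.1, 4.0]
time_s: 13.82
ee_pos: [0.5675, -0.2691, 0.2142]
eef_rot: [3.142, 0.0, 3.089]
force: [-0.1, 0.3, 0.6]
grip_width: 0.0695
grip_force: 0.0
time_s: 14.57
ee_pos: [0.4978, -0.1893, 0.306]
eef_rot: [-3.141, 0.002, 3.09]
force: [0.0, -0.8, 0.5]
grip_width: 0.0939
grip_force: 0.0
[ 0.49873538 -0.19022973  0.30573141] [-3.14068383e+00  2.10166584e-03  3.08922364e+00] [-0.08583367  0.25398539  0.11071227] 14.6167
[(np.int32(623), [191.6, 268.4], [169, 255, 38, 25]), (np.int32(11), [340.1, 343.8], [336, 343, 9, 2])]
```

```bash
python3 -m pendant '[[[1,2,0.5],0.05],[[1.3,3,0],0.05],[[1.5,3,0],0.05],[[1.5,3,0],0.044],[[1.5,3,0],0],[[1.5,3,0],0],[[1,3,0],0],[[1,3,0],0],[[0,2,0],0],[[0,1,0],0],[[0,0,0],0],[[0,0,-2],0],[[0,0,-2],0],[[0,0,0],0],[[0,0,0],0]]' 1
```

```text
time_s: 15.87
ee_pos: [0.6016, 0.0684, 0.2693]
eef_rot: [-3.142, -0.001, -3.002]
force: [-0.0, -0.7, 0.3]
grip_width: 0.0937
grip_force: 0.0
```

```bash
python3 -m pendant '[[[0,0.1,-2],0],[[0,0,-2],0],[[0,0,-1.5],0],[[0,0,0],0],[[0,0,0],0]]' 1|sed -n 2p; python3 snap.py w7
python3 - <<'E'
from h import *
c=load('w7.npz');b=blob(c['color'],'green');print(b)
b2=blob(load('w2.npz')['color'],'blue');print(b2)
E
```

```text
ee_pos: [0.602, 0.0702, 0.2156]
[0.60223593 0.07032282 0.21629536] [-3.14136362e+00  2.22846546e-03 -3.00094129e+00] [-0.23795764  0.30833097 -0.61868274] 16.3333
[(np.int32(2817), [262.6, 250.0], [232, 221, 63, 57])]
[(np.int32(2927), [270.2, 252.9], [239, 224, 65, 55])]
```

```bash
python3 -m pendant '[[[-0.1,0,-0.15],0],[[0,0,0],0]]' 1|sed -n 2p; python3 -m pendant '[[[0,0,0],0],[[0,0,0],0],[[0,0,0],0],[[0,0,0],0],[[0,0,0],0],[[0,0,0],0],[[0,0,0],0],[[0,0,0],0],[[0,0,0],0],[[0,0,0],0]]' 0 30;python3 -m pendant '[[[0,0,0.5],0],[[0,0,0.5],0],[[0,0,0],0]]' && python3 -m pendant '[[[-1,-0.14,0],0],[[-1.5,-0.21,0],0],[[-1.5,-0.21,0],0],[[-1.5,-0.21,0],0],[[-1.5,-0.21,0],0],[[0,0,0],0]]'
```

```text
ee_pos: [0.6008, 0.0707, 0.214]
time_s: 17.33
ee_pos: [0.6006, 0.0706, 0.2128]
eef_rot: [-3.141, 0.0, -3.0]
force: [-0.3, -1.0, -0.4]
grip_width: 0.036
grip_force: 30.0
time_s: 17.58
ee_pos: [0.6009, 0.0708, 0.2241]
eef_rot: [-3.142, 0.002, -3.0]
force: [-0.1, 0.2, -0.7]
grip_width: 0.0362
grip_force: 30.0
time_s: 18.08
ee_pos: [0.529, 0.0609, 0.2233]
eef_rot: [3.142, 0.0, -3.0]
force: [-0.3, 0.0, -0.7]
grip_width: 0.0361
grip_force: 30.0
```

```bash
python3 -m pendant '[[[-1.5,0,0.7],0],[[-3,-1,0],-0.05],[[-3,-2,0],-0.05],[[-2.4,-3,0],-0.05],[[-2,-3.5,0],-0.044],[[0,-3.5,0],0],[[0,-3.5,0],0],[[0,-3.5,0],0],[[0,-3.5,0],0],[[0,-3.5,0],0],[[0,-2.5,0],0],[[0,-1.6,0],0],[[0,-0.5,0],0],[[0,0,0],0],[[0,0,0],0]]'
```

```text
time_s: 19.33
ee_pos: [0.4117, -0.2546, 0.2297]
eef_rot: [3.141, -0.0, 3.089]
force: [0.7, 1.1, -1.5]
grip_width: 0.0359
grip_force: 30.0
```

```bash
python3 -m pendant '[[[0,-0.6,-0.25],0],[[0,0,0],0],[[0,0,0],0]]'|sed -n '2p;4p'; python3 -m pendant '[[[1,-0.05,0],0],[[1.3,-0.07,0],0],[[1.3,-0.07,0],0],[[1.3,-0.07,0],0],[[0,0,0],0]]'|sed -n '2p;4p'; python3 -m pendant '[[[1.3,-0.07,0],0],[[0.8,-0.05,0],0],[[0.5,-0.02,0],0],[[0,0,-0.5],0],[[0,0,-0.45],0],[[0,0,0],0],[[0,0,0],0]]';  python3 snap.py w8
python3 - <<'E'
from h import *
c=load('w8.npz');print(blob(c['color'],'blue'),blob(c['color'],'green'))
E
```

```text
ee_pos: [0.4116, -0.2606, 0.2272]
force: [0.4, -0.2, -1.6]
ee_pos: [0.4625, -0.2632, 0.227]
force: [-1.7, -0.5, -0.4]
time_s: 20.58
ee_pos: [0.486, -0.265, 0.2174]
eef_rot: [3.141, -0.001, 3.089]
force: [0.4, -0.1, -1.9]
grip_width: 0.0361
grip_force: 30.0
[ 0.48619593 -0.2650668   0.21780464] [ 3.14155764e+00 -9.04413052e-05  3.08854194e+00] [-0.88076879 -0.50739308 -1.27149555] 20.6333
[(np.int32(355), [248.3, 330.4], [240, 318, 17, 27]), (np.int32(364), [283.0, 330.2], [275, 319, 17, 26])] [(np.int32(3037), [261.4, 253.5], [229, 225, 67, 54])]
```

```bash
python3 -m pendant '[[[1.3,-0.07,0],0],[[1.3,-0.07,0],0],[[1.2,-0.06,0],0],[[0,0,0],0],[[0,0,0],0]]'|sed -n '2p;4p'; for k in 1; do python3 -m pendant '[[[0.3,-0.02,0],0],[[0,0,0],0],[[0,0,0],0]]'|sed -n '2p;4p'; done; python3 -m pendant '[[[0.3,-0.02,0],0],[[0,0,0],0],[[0,0,0],0]]'|sed -n '2p;4p';python3 -m pendant '[[[0.3,-0.01,0],0],[[0,0,0],0],[[0,0,0],0]]'|sed -n '2p;4p';python3 -m pendant '[[[0.2,-0.01,0],0],[[0,0,0],0],[[0,0,0],0]]'|sed -n '2p;4p'
```

```text
ee_pos: [0.5243, -0.267, 0.2176]
force: [-0.5, -0.8, -0.9]
ee_pos: [0.5272, -0.2673, 0.218]
force: [-0.4, 0.0, -1.3]
ee_pos: [0.5305, -0.2674, 0.2178]
force: [-0.1, 0.4, -0.5]
ee_pos: [0.5336, -0.2675, 0.2177]
force: [-0.3, -0.2, -1.3]
ee_pos: [0.5356, -0.2676, 0.2177]
force: [0.2, -0.5, -1.6]
```

```bash
python3 -m pendant '[[[0.2,-0.01,0],0],[[0,0,0],0],[[0,0,0],0]]'|sed -n '2p;4p';python3 -m pendant '[[[0.2,-0.01,0],0],[[0,0,0],0],[[0,0,0],0]]'|sed -n '2p;4p';python3 -m pendant '[[[0,0,0],0]]'|sed -n '4p';python3 -m pendant '[[[0.2,-0.01,0],0],[[0,0,0],0],[[0,0,0],0]]'|sed -n '2p;4p';python3 -m pendant '[[[0,0,0],0]]'|sed -n '4p';python3 -m pendant '[[[0,0,0],0]]'|sed -n '4p'
```

```text
ee_pos: [0.5376, -0.2677, 0.2177]
force: [-0.1, -0.4, -1.9]
ee_pos: [0.5395, -0.2678, 0.2178]
force: [-1.4, 0.6, -2.0]
force: [-1.5, 0.7, -0.7]
ee_pos: [0.5415, -0.2679, 0.2177]
force: [-2.4, -0.0, -1.6]
force: [-3.6, 0.2, -0.7]
force: [-2.8, 0.7, -1.2]
```

```bash
python3 -m pendant '[[[0.2,-0.01,0],0],[[0,0,0],0],[[0,0,0],0]]'|sed -n '2p;4p';python3 -m pendant '[[[0,0,0],0]]'|sed -n '4p';python3 -m pendant '[[[0,0,0],0]]'|sed -n '4p';python3 -m pendant '[[[0.1,-0.01,0],0],[[0,0,0],0],[[0,0,0],0]]'|sed -n '2p;4p';python3 -m pendant '[[[0,0,0],0]]'|sed -n '4p';python3 -m pendant '[[[0,0,0],0]]'|sed -n '4p'
```

```text
ee_pos: [0.5436, -0.268, 0.2177]
force: [-3.4, 0.8, -0.9]
force: [-3.8, -0.1, -0.1]
force: [-3.5, 0.9, -0.6]
ee_pos: [0.5445, -0.2681, 0.2177]
force: [-4.9, 1.0, -1.4]
force: [-4.2, 1.3, -1.5]
force: [-4.7, 1.0, -1.3]
```

```bash
python3 -m pendant '[[[0,0,0],0]]'|sed -n '4p'
python3 - <<'E'
from station import ctrl
import cv2,numpy as np
c=ctrl.camera('side');cv2.imwrite('pics/d2full.png',c['color'][:,:,::-1]);np.savez('side2.npz',**c)
a=c['color'][:,:,::-1][200:280,250:350];cv2.imwrite('pics/d2.png',cv2.resize(a,None,fx=7,fy=7,interpolation=cv2.INTER_CUBIC))
E
```

```text
force: [-4.8, 1.5, -0.9]
```

View pics/d2.png

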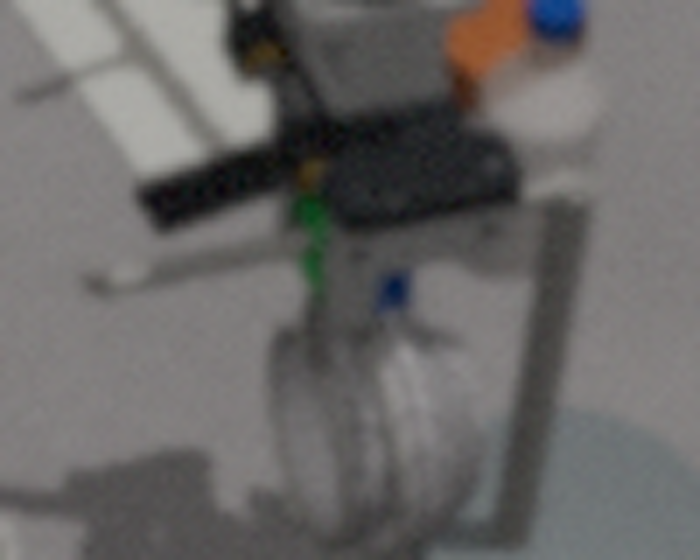

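The side view shows green hanging just in front of blue, with its bowl nested in the large one and nothing caught. I'll push a touch more, then lower and release.

```bash
python3 -m pendant '[[[0.05,0,0],0],[[0,0,0],0],[[0,0,0],0]]'|sed -n '2p;4p';python3 -m pendant '[[[0,0,-0.2],0],[[0,0,-0.2],0],[[0,0,0],0],[[0,0,0],0]]'| sed -n '2p;4p'; python3 -m pendant '[[[0,0,0],0],[[0,0,0],0],[[0,0,0],0],[[0,0,0],0],[[0,0,0],0],[[0,0,0],0]]' 0.75; python3 -m pendant '[[[0,0,1],0],[[0,0,2],0],[[0,0,3],0],[[0,0,3],0],[[0,3,0],0.05],[[0,3,0],0.05],[[0,3,0],0.05],[[0,0,0],0.044],[[0,0,0],0],[[0,0,0],0]]' 1; python3 snap.py w9
python3 - <<'E'
from h import *
c=load('w9.npz');print(blob(c['color'],'blue'),blob(c['color'],'green'))
E
```

```text
ee_pos: [0.545, -0.2681, 0.2178]
force: [-4.5, 1.0, -1.2]
ee_pos: [0.545, -0.2683, 0.2141]
force: [-4.8, 0.3, 1.6]
time_s: 25.1
ee_pos: [0.5451, -0.2681, 0.2138]
eef_rot: [-3.142, 0.0, 3.089]
force: [-0.1, 0.8, -0.8]
grip_width: 0.0692
grip_force: 0.0
time_s: 25.93
ee_pos: [0.5451, -0.1782, 0.3045]
eef_rot: [-3.141, 0.001, -3.002]
force: [-0.1, -0.1, 0.3]
grip_width: 0.094
grip_force: 0.0
[ 0.54500337 -0.17862755  0.30415457] [-3.14131957e+00  2.61700794e-04 -3.00248113e+00] [ 0.70848813  0.62280654 -0.46092748] 25.9833
[(np.int32(989), [158.2, 213.7], [136, 199, 52, 31]), (np.int32(349), [304.4, 335.3], [295, 324, 20, 22])] [(np.int32(1284), [163.1, 189.0], [139, 174, 52, 31])]
```

```bash
python3 -m pendant '[[[0.5,2,0],0],[[0.5,3,0],0],[[0.5,3.5,0],0],[[0.5,3.5,0],0],[[0.5,3.5,0],0],[[0.5,3.5,0],0],[[0.5,3.5,0],0],[[0.2,3.5,0],0],[[0,3.5,0],0],[[0,3.5,0],0],[[0,2.8,0],0],[[0,1.5,0],0],[[0,0.5,0],0],[[0,0,0],0],[[0,0,-2],0],[[0,0,-2],0],[[0,0,0],0],[[0,0,0],0]]' 1
```

```text
time_s: 27.48
ee_pos: [0.5822, 0.1982, 0.2637]
eef_rot: [-3.141, -0.001, -3.002]
force: [0.5, 0.1, 0.9]
grip_width: 0.0941
grip_force: 0.0
```

```bash
python3 -m pendant '[[[0,0.6,-2],0],[[0,0,-2],0],[[0,0,-0.9],0],[[0,0,0],0],[[0,0,0],0]]' 1|sed -n 2p; python3 snap.py w10
python3 - <<'E'
from h import *
c=load('w10.npz');h=cv2.cvtColor(c['color'],cv2.COLOR_RGB2HSV)
n,_,st,ce=cv2.connectedComponentsWithStats(cv2.inRange(h,(5,170,80),(18,255,255)))
print([(st[i].tolist(),ce[i].round(1)) for i in range(1,n) if st[i,4]>100])
E
```

```text
ee_pos: [0.5825, 0.2055, 0.2161]
[0.58262993 0.20558124 0.21652952] [ 3.14140017e+00  1.98572419e-03 -3.00094346e+00] [0.91912489 0.085765   0.36867901] 27.95
[([229, 221, 62, 58, 2873], array([259.7, 250.4]))]
```

```bash
python3 -m pendant '[[[-0.1,-0.15,-0.2],0],[[0,0,0],0]]' 1|sed -n 2p; python3 -m pendant '[[[0,0,0],0],[[0,0,0],0],[[0,0,0],0],[[0,0,0],0],[[0,0,0],0],[[0,0,0],0],[[0,0,0],0],[[0,0,0],0],[[0,0,0],0],[[0,0,0],0]]' 0 30;python3 -m pendant '[[[0,0,0.5],0],[[0,0,0.5],0],[[0,0,0],0]]' | sed -n '2p;4p'; python3 -m pendant '[[[-1,-0.14,0],0],[[-1.5,-0.21,0],0],[[-1.5,-0.21,0],0],[[-1.5,-0.21,0],0],[[-1.5,-0.21,0],0],[[0,0,0],0]]'
```

```text
ee_pos: [0.5812, 0.2041, 0.2136]
time_s: 28.95
ee_pos: [0.5811, 0.2043, 0.2128]
eef_rot: [-3.141, 0.0, -3.0]
force: [-0.3, -1.2, 0.8]
grip_width: 0.0362
grip_force: 30.0
ee_pos: [0.5814, 0.2045, 0.2242]
force: [0.4, -0.3, -1.4]
time_s: 29.7
ee_pos: [0.5095, 0.1945, 0.2233]
eef_rot: [3.141, 0.0, -3.0]
force: [0.0, 0.4, -0.9]
grip_width: 0.0357
grip_force: 30.0
```

```bash
python3 -m pendant '[[[-1.5,0,0.4],0],[[-2.5,-1.5,0],-0.05],[[-2.5,-2.5,0],-0.05],[[-2,-3.5,0],-0.05],[[-1.4,-3.5,0],-0.044],[[0,-3.5,0],0],[[0,-3.5,0],0],[[0,-3.5,0],0],[[0,-3.5,0],0],[[0,-3.5,0],0],[[0,-3.5,0],0],[[0,-3.5,0],0],[[0,-3.5,0],0],[[0,-3,0],0],[[0,-2,0],0],[[0,-1,0],0],[[0,0,0],0],[[0,0,0],0]]'
```

```text
time_s: 31.2
ee_pos: [0.4122, -0.255, 0.2267]
eef_rot: [3.141, -0.0, 3.088]
force: [-0.1, 0.7, -1.3]
grip_width: 0.0361
grip_force: 30.0
```

```bash
python3 -m pendant '[[[0,-0.55,0],0],[[0,0,0],0],[[0,0,0],0]]'|sed -n '2p;4p'; python3 -m pendant '[[[1,-0.05,0],0],[[1.3,-0.07,0],0],[[1.3,-0.07,0],0],[[1.3,-0.07,0],0],[[0,0,0],0]]'|sed -n '2p;4p'; python3 -m pendant '[[[1.2,-0.07,0],0],[[0.8,-0.05,0],0],[[0.5,-0.02,0],0],[[0,0,-0.5],0],[[0,0,-0.45],0],[[0,0,0],0],[[0,0,0],0]]'
```

```text
ee_pos: [0.4122, -0.2603, 0.227]
force: [0.1, 0.2, -2.3]
ee_pos: [0.4629, -0.263, 0.2265]
force: [0.0, -0.0, -1.0]
time_s: 32.45
ee_pos: [0.4856, -0.2648, 0.2169]
eef_rot: [3.141, -0.001, 3.089]
force: [0.2, -0.2, -1.4]
grip_width: 0.0357
grip_force: 30.0
```

```bash
python3 -m pendant '[[[1,-0.05,0],0],[[1.2,-0.06,0],0],[[0,0,0],0],[[0,0,0],0]]'|sed -n '2p;4p'; python3 -m pendant '[[[0.3,-0.02,0],0],[[0,0,0],0],[[0,0,0],0]]'|sed -n '2p;4p'; python3 -m pendant '[[[0.3,-0.02,0],0],[[0,0,0],0],[[0,0,0],0]]'|sed -n '2p;4p';python3 -m pendant '[[[0.2,-0.01,0],0],[[0,0,0],0],[[0,0,0],0]]'|sed -n '2p;4p';python3 -m pendant '[[[0.2,-0.01,0],0],[[0,0,0],0],[[0,0,0],0]]'|sed -n '2p;4p';python3 -m pendant '[[[0,0,0],0]]'|sed -n '4p'
```

```text
ee_pos: [0.5078, -0.266, 0.2171]
force: [-0.2, 0.5, -1.1]
ee_pos: [0.5108, -0.2662, 0.2174]
force: [-0.3, -0.5, -0.4]
ee_pos: [0.514, -0.2664, 0.2173]
force: [0.7, 0.9, -0.8]
ee_pos: [0.5161, -0.2665, 0.2172]
force: [0.2, 0.2, -0.4]
ee_pos: [0.5179, -0.2666, 0.2172]
force: [-1.9, 0.4, -1.5]
force: [-3.5, 0.9, -1.5]
```

```bash
python3 -m pendant '[[[0,0,0],0]]'|sed -n '4p';python3 -m pendant '[[[0.2,-0.01,0],0],[[0,0,0],0],[[0,0,0],0]]'|sed -n '2p;4p';python3 -m pendant '[[[0,0,0],0]]'|sed -n '4p';python3 -m pendant '[[[0,0,0],0]]'|sed -n '4p';python3 -m pendant '[[[0.2,-0.01,0],0],[[0,0,0],0],[[0,0,0],0]]'|sed -n '2p;4p';python3 -m pendant '[[[0,0,0],0]]'|sed -n '4p';python3 -m pendant '[[[0,0,0],0]]'|sed -n '4p'
```

```text
force: [-2.1, 0.6, -1.0]
ee_pos: [0.5199, -0.2667, 0.2172]
force: [-4.4, 0.9, 0.1]
force: [-4.3, 0.6, -1.2]
force: [-4.7, 1.3, -0.8]
ee_pos: [0.5219, -0.2668, 0.2172]
force: [-5.3, 1.0, 0.1]
force: [-4.7, 1.6, 0.6]
force: [-5.6, 1.0, -1.1]
```

```bash
python3 -m pendant '[[[0.11,0,0],0],[[0,0,0],0],[[0,0,0],0]]'|sed -n '2p;4p';python3 -m pendant '[[[0,0,0],0]]'|sed -n '4p';python3 -m pendant '[[[0,0,0],0]]'|sed -n '4p';python3 -m pendant '[[[0,0,-0.2],0],[[0,0,-0.2],0],[[0,0,0],0],[[0,0,0],0]]'| sed -n '2p;4p'; python3 -m pendant '[[[0,0,0],0],[[0,0,0],0],[[0,0,0],0],[[0,0,0],0],[[0,0,0],0],[[0,0,0],0]]' 0.75; python3 -m pendant '[[[0,0,1],0],[[0,0,2],0],[[0,0,3],0],[[0,0,3],0],[[0,3,0],0],[[0,3,0],0],[[0,3,0],0],[[0,0,0],0],[[0,0,0],0],[[0,0,0],0],[[0,0,0],0],[[0,0,0],0]]' 1; python3 snap.py w11
```

```text
ee_pos: [0.5229, -0.2668, 0.2172]
force: [-6.0, 0.9, -0.6]
force: [-6.3, 0.2, -1.2]
force: [-6.3, 0.6, -0.2]
ee_pos: [0.523, -0.267, 0.2138]
force: [-7.3, 0.3, 3.5]
time_s: 36.03
ee_pos: [0.5232, -0.2668, 0.2133]
eef_rot: [-3.142, 0.0, 3.089]
force: [-0.3, 0.4, -0.4]
grip_width: 0.0696
grip_force: 0.0
time_s: 37.03
ee_pos: [0.523, -0.1777, 0.3032]
eef_rot: [3.142, -0.0, 3.088]
force: [-0.3, 0.4, 0.5]
grip_width: 0.0942
grip_force: 0.0
[ 0.52302444 -0.17760573  0.30315714] [ 3.14156341e+00 -3.32489586e-04  3.08770729e+00] [-0.87310299  0.31871572 -0.40107327] 37.0833
```

View pics/w11.png

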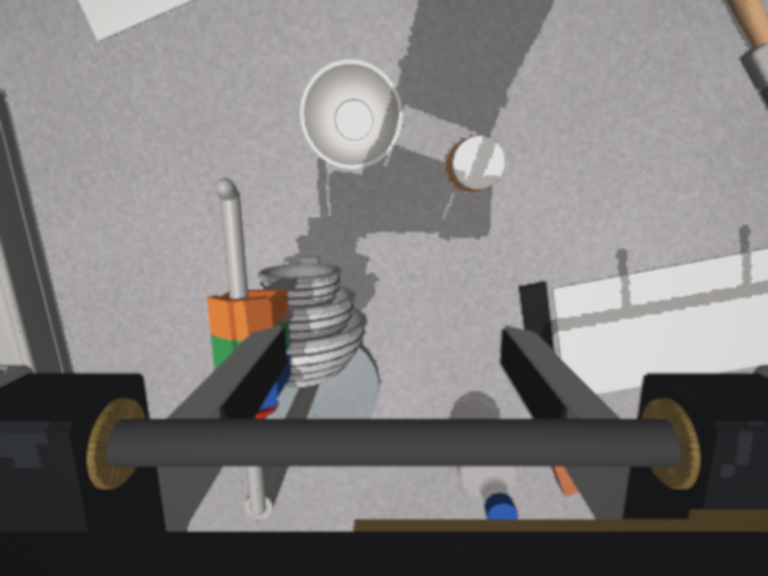

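All three hang roof to roof on the arm: orange at (240,310), green at (225,350), blue and the red disc at (275,390), bowls nested. The bystanders look undisturbed. I'll wait for them to settle, check that they are still, and hand in.

```bash
python3 -m pendant '[[[0,2,1],0],[[0,2,0],0],[[0,0,0],0],[[0,0,0],0],[[0,0,0],0],[[0,0,0],0],[[0,0,0],0],[[0,0,0],0],[[0,0,0],0],[[0,0,0],0],[[0,0,0],0],[[0,0,0],0],[[0,0,0],0],[[0,0,0],0],[[0,0,0],0],[[0,0,0],0],[[0,0,0],0],[[0,0,0],0],[[0,0,0],0],[[0,0,0],0]]' 1|sed -n 1,2p
python3 - <<'E'
from station import ctrl
from h import blob
import cv2,numpy as np
a=ctrl.camera('wrist')['color']
for _ in range(8): b=ctrl.camera('wrist')['color']
for k in('blue','green','orange'): print(k,blob(a,k),blob(b,k))
print(np.abs(a.astype(int)-b).mean()); print(ctrl.hand_in())
E
```

```text
time_s: 38.75
ee_pos: [0.5231, -0.1368, 0.3133]
blue [(np.int32(592), [121.0, 254.8], [104, 235, 48, 36]), (np.int32(311), [302.0, 336.3], [293, 326, 19, 20])] [(np.int32(592), [121.0, 254.8], [104, 235, 48, 36]), (np.int32(313), [302.0, 336.3], [293, 326, 19, 20])]
green [(np.int32(1053), [127.3, 232.8], [101, 215, 53, 33])] [(np.int32(1050), [127.2, 232.8], [101, 215, 53, 33])]
orange [] []
0.3698408338758681
the job is handed in; nothing more can be done
None
```

The job is handed in after about 39 s: large, medium and small hang on the hook in that order, nested close together and still, and each was pushed back until the stop gave roughly half-way. That depth is judged from push force and arm position, not measured directly.

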